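# Make up two hardness-test kits

### The arm

A 7-joint arm with a two-finger parallel gripper is mounted at the origin on the work surface. World frame = base frame: x ahead of the robot, y to its left, z up, the work surface at z = 0. Lengths are in m, angles in rad, forces in N, time in s.
With the tool pointing down it reaches from about 0.425 to 1.025 m from the base axis. Payload 3.6 kg.
Tool frame: the origin (TCP) lies between the finger pads; the fingertips stand 25 mm ahead of it and the grasp point (between the pads) lies 6 mm ahead of it; z points along the fingers, y is the line along which they close (so a half turn about z gives the same grasp; the last joint's range is limited). The gripper opens to 85 mm and grips with 20 to 120 N. Pads are 22 mm wide; open, the fingers measure 114 mm over their backs; the gripper's body (76 mm by 85 mm) begins 54 mm behind the grasp point. The pads swing forward as they close: fully open they stand 13 mm farther back than shut.
Start: joints at [1.034, 0.591, 0.048, 1.609, -0.033, 0.943, -0.034], TCP at [0.311, -0.655, 0.256] pointing down, gripper open.
Joint ranges: [-2.69, 2.69], [-0.47, 2.24], [-1.27, 1.36], [0.19, 2.51], [-1.53, 4.68], [0.08, 2.07], [-3.09, 3.09]. Speed limits (rad/s): [2.57, 2.57, 3.14, 3.14, 3.14, 3.14, 3.14].

### API

Orientations are given as a 3x3 rotation matrix whose columns are the frame's x, y, z axes.
In Python, from cell import manip gives the robot as it stands.
- The arm moves only by the tool step_arm, never from a script. Its argument "commands" is a list of rows, each an object of numbers: "x", "y", "z": the shift along the tool's x, y, z in shares of 80 cm (1.0 is 80 cm); "wx", "wy", "wz": the turn, a rotation vector about the tool's x, y, z in a scale on which 1.0 is 45 degrees; "jaw": the finger opening in cm, from 0 to 8.54. A call has 1 to 10 rows; each row is the pose to reach, as a shift and turn from the pose commanded when the call began, along the tool's axes at that moment; what a row does not reach only later rows make up. A row lasts 1/8 s, in which the tool goes at most 62.5 mm and 10.7 degrees, less where a joint would pass 70% of its speed; a pose out of reach is approached as far as the arm can. Shift and turn numbers lie between -1 and 1, and a call with a number outside is refused. A call with a gripper value outside its range is refused whole. The fingers move at their own pace and stop on an object; "grip_force" is the grip in N (left out, the last holds). Time passes only in rows, so rows that repeat a pose let the fingers close. It gives the time, the measured TCP pose, the force, the opening and the grip force at its end, in the units of the state.
- manip.read_state(): the state, without advancing time (a new reading comes with each control period).
- manip.get_image(name): name is "side" or "top" or "wrist"; returns a dict with "frame" (420x560x3 uint8, red, green, blue), "mtx" (3x3 intrinsics, pixels), "R" (3x3) and "t" (3): a world point X has camera coordinates R X + t. Camera axes: x right, y down, z forward; pixel columns grow to the right and rows downward; lengths in m; the calibration is good to about 2 mm. A picture is of the moment at which its call begins. There is no depth.
- manip.job_done(): hands the job in; it is judged then, once.
Trained networks look in a picture, given as the dict that the camera call returned (one of the last four; its "shot" number tells which), for a name from the list of things; names that differ only in an ending like _2 or _b are one class to them, and where a whole thing is asked for, a point or a joint stands for the part that bears it (a point fixed in the world has none). Each returns a list of dicts, best first, with "p" (0 to 1); they miss things now and then, are a little off and sometimes report something else, mostly with a low value. They report only what shows in the picture. A call takes as long as a camera call. They do not tell look-alikes from the thing itself.
- manip.find_in(picture, thing): "extent" ([left, top, right, bottom] in pixels, round what is visible of it).
- manip.pinpoint(picture, thing): "uv" ([column, row] in pixels: a listed point, or the origin of a listed thing).
The state is a dict: "time_s": time; "joints": joint angles; "qvel": joint speeds; "joint_torque": joint torques, N m; "tool_pos": TCP position; "orientation": TCP orientation; "force": force on the tool from outside, world axes, zero at the start; "wrist_torque": the same for the moment, N m; "finger_gap": finger opening in m; "gripper_force": force on a finger pad.
Only numpy, scipy, OpenCV 4.12 (cv2) and the standard library are available. Lean on these libraries where they do the work, as an engineer would, in place of code of your own. Each camera call takes 0.05 s, during which the arm holds its last target. There are 200 camera calls.

### The job

Make up the two hardness-test kits from the loose stock: the blue tray gets the brass reference block, the V-block and the red-capped tube, and the orange tray gets the steel reference block and the yellow-capped tube. Set each piece down upright, without dropping it, inside the white field of its shape and size (large round for a reference block, square for the V-block, small round for a tube). Leave the green-capped tube, the dark spot anvil and the black loupe where they stand.

Things in the scene. Friction and masses are not known exactly. Their poses are not given: they have to be found in the camera images.
- blue_tray: Fixed blue tray, 240 mm long (its x axis), 96 mm wide, floor top 4 mm above its origin, rim 6 mm high (2 mm over the floor). White fields on the centre line (y = 0): large round (62 mm across) at x = -75 mm for a reference block, square (52 mm) at x = 0 for the V-block, small round (42 mm) at x = +75 mm for a tube. Origin: centre of its underside.
- orange_tray: Fixed orange tray, 180 mm long (its x axis), 96 mm wide, floor top 4 mm above its origin, rim 6 mm high (2 mm over the floor). White fields on the centre line (y = 0): large round (62 mm across) at x = -45 mm for a reference block, small round (42 mm) at x = +50 mm for a tube. Origin: centre of its underside.
- brass_block: Hardness reference block: flat yellow brass disc, 50 mm in diameter, 14 mm thick, about 0.23 kg; origin at the centre of its underside, z up.
- steel_block: Hardness reference block: flat bright grey steel disc, 50 mm in diameter, 14 mm thick, about 0.21 kg; origin at the centre of its underside, z up.
- v_block: Black V-block, 40 x 40 mm and 34 mm tall, with a bright steel V-groove (14 mm deep) along its x axis in the top; about 0.28 kg; origin at the centre of its underside, z up. All four sides are upright and flat below 20 mm; the two y sides up to the top.
- red_tube: upright round indenter tube, 30 mm in diameter and 45 mm tall, white plastic body with a red cap (top 15 mm, same diameter); origin at the centre of its underside, z up; about 0.06 kg. Ball indenter.
- yellow_tube: upright round indenter tube, 30 mm in diameter and 45 mm tall, white plastic body with a yellow cap (top 15 mm, same diameter); origin at the centre of its underside, z up; about 0.06 kg. Diamond indenter.
- green_tube: upright round indenter tube, 30 mm in diameter and 45 mm tall, white plastic body with a green cap (top 15 mm, same diameter); origin at the centre of its underside, z up. Not needed: stays where it stands.
- spot_anvil: Dark steel spot anvil: round foot 46 mm in diameter and 12 mm tall, tapering to a post about 20 to 24 mm in diameter, 36 mm tall in all; origin at the centre of its underside, z up. Not needed: stays where it stands.
- loupe: Black round loupe with a pale blue lens on top, 40 mm in diameter at the foot, 26 mm tall; origin at the centre of its underside, z up. Not needed: stays where it stands.
Not all that is in view belongs to the job. Leave any brown or purple look-alike of the red_tube alone.

How it is judged:
At the end, for the whole second after the job is handed in: Each of the five pieces stands upright (tilt under 0.1 rad) on the floor of its own tray, its centre within 12 mm of the centre of its white field along both tray axes, at rest and released; the green tube, spot anvil and loupe are within 20 mm of where they started (x of brass_block in the frame of blue_tray between -0.087 and -0.063 m and y of brass_block in the frame of blue_tray between -0.012 and 0.012 m and z of brass_block in the frame of blue_tray between 0.001 and 0.007 m and angle between each of brass_block, v_block, red_tube, steel_block, yellow_tube's own z axis and vertical below 0.1 rad and linear speed of each of brass_block, v_block, red_tube, steel_block, yellow_tube below 0.02 m/s and angular speed of each of brass_block, v_block, red_tube, steel_block, yellow_tube below 0.2 rad/s and x of v_block in the frame of blue_tray between -0.012 and 0.012 m and y of v_block in the frame of blue_tray between -0.012 and 0.012 m and z of v_block in the frame of blue_tray between 0.001 and 0.007 m and x of red_tube in the frame of blue_tray between 0.063 and 0.087 m and y of red_tube in the frame of blue_tray between -0.012 and 0.012 m and z of red_tube in the frame of blue_tray between 0.001 and 0.007 m and x of steel_block in the frame of orange_tray between -0.057 and -0.033 m and y of steel_block in the frame of orange_tray between -0.012 and 0.012 m and z of steel_block in the frame of orange_tray between 0.001 and 0.007 m and x of yellow_tube in the frame of orange_tray between 0.038 and 0.062 m and y of yellow_tube in the frame of orange_tray between -0.012 and 0.012 m and z of yellow_tube in the frame of orange_tray between 0.001 and 0.007 m and distance of each of green_tube, spot_anvil, loupe from where it was at the start of the episode below 0.02 m); the robot touches nothing.
It fails at once if the green-capped tube, the spot anvil or the loupe is shifted more than 20 mm (distance of any of green_tube, spot_anvil, loupe from where it was at the start of the episode above 0.02 m).
It fails at once if a kit piece is dropped or flung down (faster than 0.5 m/s with its underside less than 20 mm above the bench) ((linear speed of brass_block above 0.5 m/s and height (world z) of brass_block below 0.02 m) or (linear speed of v_block above 0.5 m/s and height (world z) of v_block below 0.02 m) or (linear speed of red_tube above 0.5 m/s and height (world z) of red_tube below 0.02 m) or (linear speed of steel_block above 0.5 m/s and height (world z) of steel_block below 0.02 m) or (linear speed of yellow_tube above 0.5 m/s and height (world z) of yellow_tube below 0.02 m)).
It also fails if it takes over 99 s, if anything falls off the work surface, if the arm or the gripper's body presses on something with over 40 N, if the wrist force passes 120 N, or if a joint passes its speed limit or range.

## Working session

There is one attempt and no reset: what is moved stays moved. The work goes in short steps, Python scripts to look and compute and a tool call to move; the robot and the scene stay as the last step left them, time stands still between calls to the robot, and variables do not carry over. Pictures are saved under pics/ and viewed, at most 14 in all, crops included, and the job is handed in when it is done.

Besides the shell and the picture viewer there is one more tool, called after "Request:" as name(argument=value, ...), one argument or row to a line, values as JSON. step_arm: Moves the arm, as the interface text tells. Its arguments: {"type":"object","properties":{"commands":{"type":"array","items":{"type":"object","properties":{"x":{"type":"number"},"y":{"type":"number"},"z":{"type":"number"},"wx":{"type":"number"},"wy":{"type":"number"},"wz":{"type":"number"},"jaw":{"type":"number"}}}},"grip_force":{"type":"number"}},"required":["commands"]}

```bash
mkdir -p pics
cat > h.py <<'E'
import numpy as np, cv2
from cell import manip
T=["blue_tray","orange_tray","brass_block","steel_block","v_block","red_tube","yellow_tube","green_tube","spot_anvil","loupe"]
def shot(n,name=None):
    p=manip.get_image(n)
    if name: cv2.imwrite(f"pics/{name}.png",p["frame"][:,:,::-1])
    return p
def ray(p,uv):
    K,R,t=map(np.array,(p["mtx"],p["R"],p["t"]))
    d=R.T@np.linalg.inv(K)@np.array([uv[0],uv[1],1.]); return -R.T@t,d
def onz(p,uv,z):
    c,d=ray(p,uv); return c+d*(z-c[2])/d[2]
def tri(obs):
    A=np.zeros((3,3));b=np.zeros(3)
    for p,uv in obs:
        c,d=ray(p,uv); d=d/np.linalg.norm(d); M=np.eye(3)-np.outer(d,d); A+=M;b+=M@c
    return np.linalg.solve(A,b)
def proj(p,X):
    q=np.array(p["mtx"])@(np.array(p["R"])@X+np.array(p["t"])); return q[:2]/q[2]
E
python3 - <<'E'
from h import *
np.set_printoptions(precision=3,suppress=True)
P={n:shot(n,n+"0") for n in("top","side")}
for n in P: print(n,np.array(P[n]["mtx"])[0,0],ray(P[n],(280,210)))
for t in T:
    print(t)
    for n in P:
        for r in manip.pinpoint(P[n],t)[:4]: print("  ",n,np.round(r["p"],2),np.round(r["uv"],1),onz(P[n],r["uv"],0.0)[:2])
s=manip.read_state();print(s["time_s"],s["tool_pos"],s["orientation"])
E
```

```text
top 543.8850942553911 (array([0.312, 0.011, 1.178]), array([ 0.218, -0.006, -0.976]))
side 546.8123086758317 (array([0.526, 0.887, 0.572]), array([-0.001, -0.868, -0.497]))
blue_tray
   top 0.91 [138.3 263.3] [0.466 0.316]
   side 0.81 [322.5 351.3] [0.466 0.302]
   side 0.67 [300.4 177.1] [ 0.476 -0.266]
orange_tray
   top 0.62 [409.5 251.7] [ 0.474 -0.276]
   side 0.75 [301.5 174.5] [ 0.473 -0.28 ]
brass_block
   side 0.67 [326.9 282.9] [0.446 0.14 ]
steel_block
   top 0.58 [340.6 168.1] [ 0.668 -0.135]
   side 0.9 [210.5 204.6] [ 0.674 -0.138]
v_block
   top 0.83 [226.5 174.1] [0.662 0.122]
   side 0.83 [202.1 278.2] [0.661 0.124]
red_tube
   top 0.75 [253.4 229.1] [0.534 0.064]
   top 0.63 [226.7 208.9] [0.582 0.122]
   top 0.48 [252.  202.5] [0.595 0.066]
   side 0.92 [253.3 277.6] [0.572 0.123]
   side 0.71 [275.1 256.7] [0.535 0.06 ]
   side 0.62 [241.  259.3] [0.597 0.068]
yellow_tube
   top 0.78 [334.1 266. ] [ 0.448 -0.11 ]
   side 0.54 [314.6 208.8] [ 0.452 -0.115]
green_tube
   top 0.64 [280.6 181.3] [0.642 0.001]
   side 0.98 [219.2 238.5] [ 0.643 -0.003]
spot_anvil
   top 0.88 [318.  220.4] [ 0.55  -0.079]
   side 0.75 [313.7 207.7] [ 0.453 -0.12 ]
   side 0.63 [268.3 223.4] [ 0.549 -0.058]
   side 0.26 [276.7 259.7] [0.532 0.07 ]
loupe
   top 0.59 [279.9 274.9] [0.432 0.009]
   side 0.7 [332.5 243.5] [0.426 0.018]
1.1 [ 0.311 -0.655  0.256] [[ 0.904  0.428 -0.   ]
 [ 0.428 -0.904 -0.   ]
 [-0.     0.    -1.   ]]
```

View pics/top0.png

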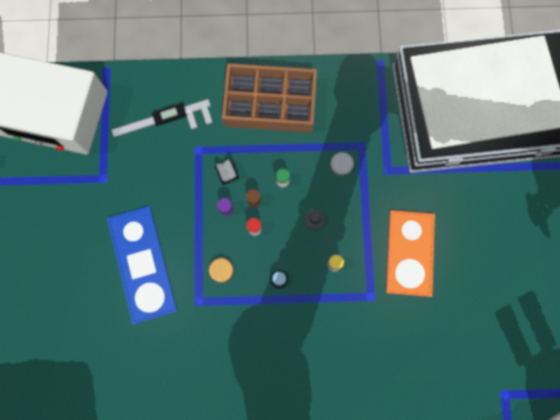

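View pics/side0.png

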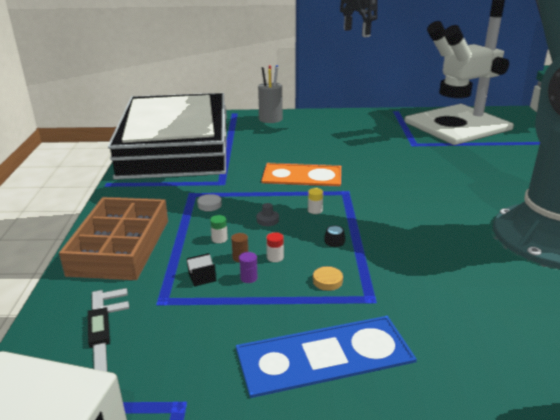

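Top view: blue tray at (141,264), orange at (411,253). There are three red-tube candidates: a red cap on a white body at (253,228), all-brown at (253,198) and all-purple at (225,206). The first fits the description. I'll measure from both views and make a confirming crop.

Run:
```python
from h import *
np.set_printoptions(precision=4,suppress=True)
P={n:shot(n) for n in("top","side")}
c=[cv2.resize(P["top"]["frame"][140:300,190:380],(0,0),fx=4,fy=3.4,interpolation=cv2.INTER_CUBIC)]
s=cv2.resize(P["side"]["frame"][185:300,170:360],(0,0),fx=4,fy=4,interpolation=cv2.INTER_CUBIC)
cv2.imwrite("pics/crop_side.png",s[:,:,::-1]); cv2.imwrite("pics/crop_top.png",c[0][:,:,::-1])
def blobs(p,box):
    l,t,r,b=box; f=p["frame"][t:b,l:r].astype(int); m=((f.min(2)>150)).astype(np.uint8)
    n,L,S,C=cv2.connectedComponentsWithStats(m)
    return [(C[i]+[l,t],S[i,4]) for i in range(1,n) if S[i,4]>40]
B={("top","blue"):(105,205,178,325),("top","orange"):(385,208,440,300),("side","blue"):(235,318,415,392),("side","orange"):(262,162,345,187)}
R={k:blobs(P[k[0]],v) for k,v in B.items()}
for tr in("blue","orange"):
    for uv,a in R["top",tr]:
        for uv2,a2 in R["side",tr]:
            g1,g2=onz(P["top"],uv,.004),onz(P["side"],uv2,.004)
            if np.linalg.norm(g1-g2)<.02: print(tr,uv,uv2,a,a2,"top",g1[:2],"side",g2[:2],"tri",tri([(P["top"],uv),(P["side"],uv2)]))
print("pairs")
for t in T[2:]:
    a=[r["uv"] for r in manip.pinpoint(P["top"],t)]; b=[r["uv"] for r in manip.pinpoint(P["side"],t)]
    for u in a:
        for v in b:
            if np.linalg.norm(onz(P["top"],u,0)-onz(P["side"],v,0))<.025: print(t,u,v,tri([(P["top"],u),(P["side"],v)]))
```

```text
blue [132.7968 231.0387] [273.5656 363.1054] 310 541 top [0.5371 0.3286] side [0.5365 0.3284] tri [0.5368 0.3286 0.0043]
blue [140.9194 263.6726] [324.2116 352.9338] 620 997 top [0.4645 0.3093] side [0.4639 0.3094] tri [0.4642 0.3094 0.004 ]
blue [149.1581 297.0313] [372.794 343.03 ] 702 1034 top [0.3921 0.2902] side [0.3914 0.2902] tri [0.3917 0.2903 0.0041]
orange [411.3089 229.9427] [280.7899 172.5798] 314 119 top [ 0.5214 -0.2824] side [ 0.5216 -0.2832] tri [ 0.5215 -0.2823  0.0044]
orange [409.6173 273.1065] [321.1583 174.2317] 695 259 top [ 0.4269 -0.2715] side [ 0.4267 -0.2718] tri [ 0.4268 -0.2714  0.0042]
pairs
brass_block [223.7, 269.4] [327.2, 281.6] [ 0.4463  0.1309 -0.004 ]
steel_block [338.9, 165.7] [207.3, 207.0] [ 0.6777 -0.1321 -0.0032]
v_block [225.1, 170.3] [202.0, 277.4] [0.6653 0.1247 0.0039]
red_tube [253.7, 201.9] [242.6, 257.4] [0.595  0.0621 0.0006]
red_tube [255.4, 226.0] [278.5, 253.8] [0.534  0.0598 0.0075]
red_tube [225.9, 207.1] [250.9, 278.9] [ 0.5812  0.1245 -0.0005]
yellow_tube [334.1, 266.4] [313.8, 211.5] [ 0.4504 -0.1106 -0.0046]
green_tube [285.1, 177.6] [215.7, 237.4] [ 0.6504 -0.0095 -0.0015]
spot_anvil [313.3, 222.2] [268.0, 223.1] [ 0.5484 -0.0691 -0.0065]
loupe [281.5, 278.2] [329.4, 241.7] [ 0.4277  0.0049 -0.0053]
```

View pics/crop_side.png

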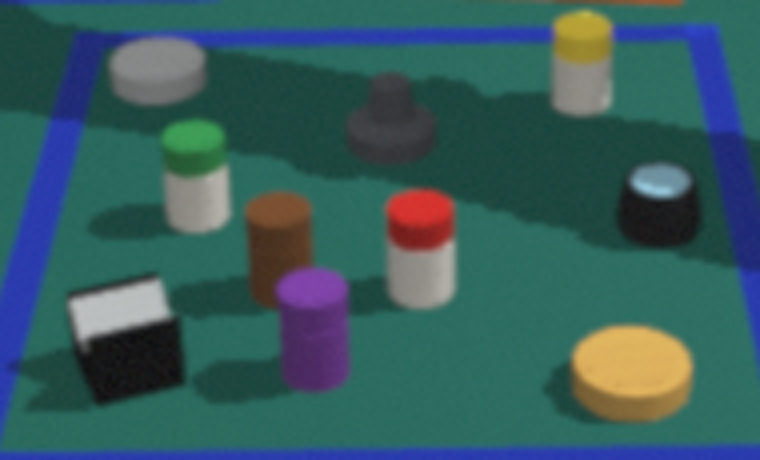

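View pics/crop_top.png

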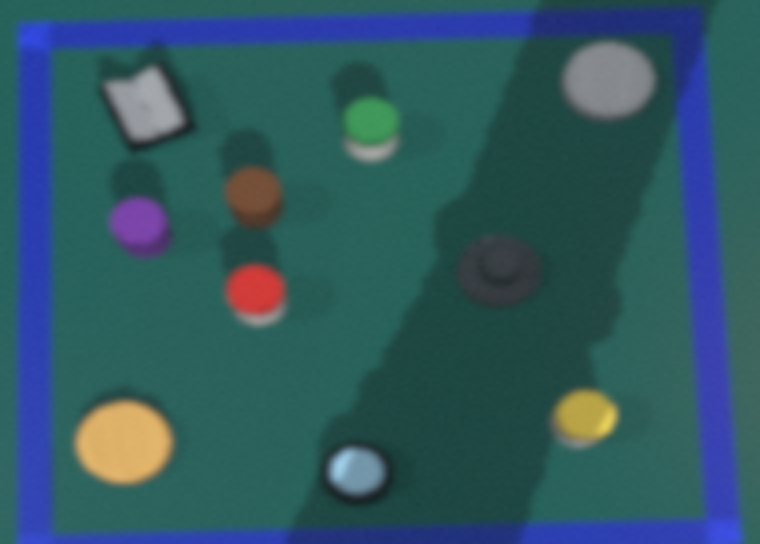

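The crops confirm it: the red-capped white tube is at top (254,225). The brown one at (253,198) and purple one at (225,206) have no white body. Next I'll triangulate the tops of the pieces.

```bash
cat >> h.py <<'E'
def goal(x,y,z,yaw=None):
    """shift in tool axes (cm) and wz (deg) to reach world TCP; yaw = world angle of tool x"""
    s=manip.read_state();p=np.array(s["tool_pos"]);R=np.array(s["orientation"])
    d=R.T@(np.array([x,y,z])-p)*100; cy=np.degrees(np.arctan2(R[1,0],R[0,0]))
    w=None if yaw is None else round(-((yaw-cy+180)%360-180),1)
    print("pos",p.round(4),"yaw",cy.round(1),"-> d(cm)",d.round(2),"wz",w,"t",s["time_s"])
E
python3 - <<'E'
from h import *
np.set_printoptions(precision=4,suppress=True)
P={n:shot(n) for n in("top","side")}
C={"red":((254,225.3),(275.25,237.25),.045),"yellow":((336.75,262.4),(315.5,192.25),.045),"brass":((221,270),(328,275.5),.014),"steel":((342.25,163.2),(209.5,201),.014)}
for k,(a,b,z) in C.items(): print(k,onz(P["top"],a,z),onz(P["side"],b,z),tri([(P["top"],a),(P["side"],b)]))
v=[np.array(onz(P["top"],(190+x/4,140+y/3.4),.034)) for x,y in((103,85),(160,65),(192,127),(133,150))]
print("v",np.mean(v,0),[ (v[(i+1)%4]-v[i])[:2] for i in range(4)])
goal(.675,-.137,.20,0)
E
```

```text
red [0.534  0.0605 0.045 ] [0.5338 0.0646 0.045 ] [0.5342 0.0607 0.0426]
yellow [ 0.4498 -0.111   0.045 ] [ 0.4514 -0.1047  0.045 ] [ 0.4506 -0.1114  0.0413]
brass [0.4445 0.1347 0.014 ] [0.4447 0.1381 0.014 ] [0.4446 0.1349 0.0117]
steel [ 0.6753 -0.1377  0.014 ] [ 0.674 -0.129  0.014] [ 0.676  -0.1382  0.0091]
v [0.658  0.1181 0.034 ] [array([ 0.0125, -0.0314]), array([-0.042, -0.017]), array([-0.0143,  0.0323]), array([0.0438, 0.016 ])]
pos [ 0.3107 -0.6551  0.2563] yaw 25.4 -> d(cm) [ 55.12 -31.2    5.63] wz 25.4 t 2.1
```

The manual's scale: shifts go in shares of 80 cm and turns go in shares of 45 degrees. Converting my numbers, 55.1 cm / 80 = 0.6888, -31.2 cm / 80 = -0.39, 25.4 degrees / 45 = 0.5644.

Request:
step_arm(
  commands=[
    {"x": 0.1375, "y": -0.0775, "z": 0.0125, "wz": 0.1778},
    {"x": 0.275, "y": -0.1563, "z": 0.025, "wz": 0.3556},
    {"x": 0.4125, "y": -0.2338, "z": 0.0375, "wz": 0.5644},
    {"x": 0.55, "y": -0.3125, "z": 0.05, "wz": 0.5644},
    {"x": 0.6888, "y": -0.39, "z": 0.07, "wz": 0.5644},
    {"x": 0.6888, "y": -0.39, "z": 0.07, "wz": 0.5644},
    {"x": 0.6888, "y": -0.39, "z": 0.07, "wz": 0.5644},
    {"x": 0.6888, "y": -0.39, "z": 0.07, "wz": 0.5644},
    {"x": 0.6888, "y": -0.39, "z": 0.07, "wz": 0.5644},
    {"x": 0.6888, "y": -0.39, "z": 0.07, "wz": 0.5644},
  ],
)

```text
$.commands[0]: bad value
```

Scaled: 50 cm / 80 = 0.625, 45 cm / 80 = 0.5625, 25.4 degrees / 45 = 0.5644.

Request:
step_arm(
  commands=[
    {"x": 0.0625, "y": -0.0375, "z": 0.0063, "wz": 0.1111},
    {"x": 0.125, "y": -0.075, "z": 0.0125, "wz": 0.2222},
    {"x": 0.1875, "y": -0.1125, "z": 0.0188, "wz": 0.3333},
    {"x": 0.25, "y": -0.15, "z": 0.025, "wz": 0.4444},
    {"x": 0.3125, "y": -0.1875, "z": 0.0313, "wz": 0.5644},
    {"x": 0.375, "y": -0.2125, "z": 0.0375, "wz": 0.5644},
    {"x": 0.4375, "y": -0.25, "z": 0.0438, "wz": 0.5644},
    {"x": 0.5, "y": -0.2875, "z": 0.05, "wz": 0.5644},
    {"x": 0.5625, "y": -0.3188, "z": 0.0563, "wz": 0.5644},
    {"x": 0.625, "y": -0.3538, "z": 0.0625, "wz": 0.5644},
  ],
)

```text
$.commands[0]: bad value
```

Scaled: 50 cm / 80 = 0.625, 45 cm / 80 = 0.5625, 25.4 degrees / 45 = 0.5644.

Request:
step_arm(
  commands=[
    {"x": 0.0625, "y": -0.0375, "z": 0.0063, "wx": 0, "wy": 0, "wz": 0.1111, "jaw": 8.5},
    {"x": 0.125, "y": -0.075, "z": 0.0125, "wx": 0, "wy": 0, "wz": 0.2222, "jaw": 8.5},
    {"x": 0.1875, "y": -0.1125, "z": 0.0188, "wx": 0, "wy": 0, "wz": 0.3333, "jaw": 8.5},
    {"x": 0.25, "y": -0.15, "z": 0.025, "wx": 0, "wy": 0, "wz": 0.4444, "jaw": 8.5},
    {"x": 0.3125, "y": -0.1875, "z": 0.0313, "wx": 0, "wy": 0, "wz": 0.5644, "jaw": 8.5},
    {"x": 0.375, "y": -0.2125, "z": 0.0375, "wx": 0, "wy": 0, "wz": 0.5644, "jaw": 8.5},
    {"x": 0.4375, "y": -0.25, "z": 0.0438, "wx": 0, "wy": 0, "wz": 0.5644, "jaw": 8.5},
    {"x": 0.5, "y": -0.2875, "z": 0.05, "wx": 0, "wy": 0, "wz": 0.5644, "jaw": 8.5},
    {"x": 0.5625, "y": -0.3188, "z": 0.0563, "wx": 0, "wy": 0, "wz": 0.5644, "jaw": 8.5},
    {"x": 0.625, "y": -0.3538, "z": 0.0625, "wx": 0, "wy": 0, "wz": 0.5644, "jaw": 8.5},
  ],
)

```text
time_s: 3.35
tool_pos: [0.6424, -0.1839, 0.2064]
orientation: [[1.0, -0.001, 0.001], [-0.001, -1.0, -0.0], [0.001, 0.0, -1.0]]
force: [0.8, -0.8, -0.4]
finger_gap: 0.0849
gripper_force: 0.0
```

Scaled: -4.7 cm / 80 = -0.0588, 3.2 cm / 80 = 0.04.

Request:
step_arm(
  commands=[
    {"x": 0.04, "y": -0.0588, "z": 0, "wx": 0, "wy": 0, "wz": 0, "jaw": 8.5},
    {"x": 0.04, "y": -0.0588, "z": 0, "wx": 0, "wy": 0, "wz": 0, "jaw": 8.5},
    {"x": 0.04, "y": -0.0588, "z": 0, "wx": 0, "wy": 0, "wz": 0, "jaw": 8.5},
  ],
)

```text
time_s: 3.72
tool_pos: [0.673, -0.1383, 0.2062]
orientation: [[1.0, 0.0, -0.001], [0.0, -1.0, -0.001], [-0.001, 0.001, -1.0]]
force: [0.2, 0.6, 0.3]
finger_gap: 0.0848
gripper_force: 0.0
```

Run:
```python
from h import *
np.set_printoptions(precision=4,suppress=True)
p=shot("wrist","w1")
print("cam",ray(p,(280,210)))
for r in manip.pinpoint(p,"steel_block"): print(r,onz(p,r["uv"],0))
for r in manip.find_in(p,"steel_block"):
    e=r["extent"]; print(r,onz(p,((e[0]+e[2])/2,(e[1]+e[3])/2),.010))
goal(.675,-.137,.05,0)
```

```text
cam (array([ 0.7379, -0.1361,  0.3243]), array([-0.254 , -0.0055, -0.9672]))
{'uv': [279.2, 187.4], 'p': 0.63} [ 0.6752 -0.1371  0.    ]
{'extent': [249.9, 161.9, 305.3, 217.8], 'p': 0.79} [ 0.6749 -0.1356  0.01  ]
pos [ 0.6722 -0.1406  0.2064] yaw -0.2 -> d(cm) [ 0.29 -0.38 15.64] wz -0.2 t 3.875
```

View pics/w1.png

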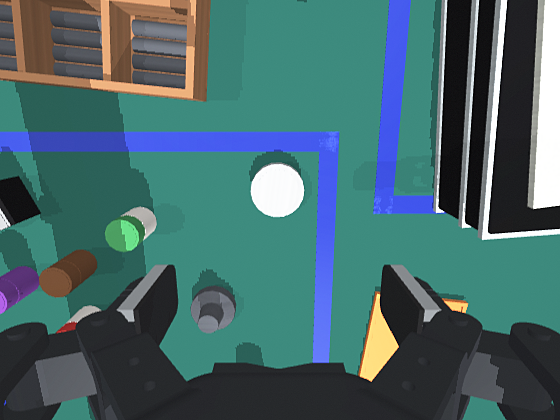

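The wrist view shows the steel disc at pixel (277,190), nothing beside it, which agrees with the triangulation (0.675,-0.137).

Scaled: 18.3 cm / 80 = 0.2288, 17 cm / 80 = 0.2125.

Request:
step_arm(
  commands=[
    {"x": 0.0025, "y": -0.0013, "z": 0.0625, "wx": 0, "wy": 0, "wz": 0, "jaw": 8.5},
    {"x": 0.0025, "y": -0.0013, "z": 0.125, "wx": 0, "wy": 0, "wz": 0, "jaw": 8.5},
    {"x": 0.0025, "y": -0.0013, "z": 0.175, "wx": 0, "wy": 0, "wz": 0, "jaw": 8.5},
    {"x": 0.0025, "y": -0.0013, "z": 0.2125, "wx": 0, "wy": 0, "wz": 0, "jaw": 8.0},
    {"x": 0.0025, "y": -0.0013, "z": 0.2288, "wx": 0, "wy": 0, "wz": 0, "jaw": 7.0},
    {"x": 0.0025, "y": -0.0013, "z": 0.2288, "wx": 0, "wy": 0, "wz": 0, "jaw": 6.0},
    {"x": 0.0025, "y": -0.0013, "z": 0.2288, "wx": 0, "wy": 0, "wz": 0, "jaw": 4.5},
    {"x": 0.0025, "y": -0.0013, "z": 0.2288, "wx": 0, "wy": 0, "wz": 0, "jaw": 4.5},
    {"x": 0.0025, "y": -0.0013, "z": 0.2288, "wx": 0, "wy": 0, "wz": 0, "jaw": 4.5},
    {"x": 0.0025, "y": -0.0013, "z": 0.2288, "wx": 0, "wy": 0, "wz": 0, "jaw": 4.5},
  ],
  grip_force=45,
)

```text
time_s: 5.12
tool_pos: [0.6762, -0.1377, 0.0249]
orientation: [[1.0, -0.001, 0.002], [-0.001, -1.0, -0.001], [0.002, 0.001, -1.0]]
force: [-1.1, -1.1, 6.3]
finger_gap: 0.0471
gripper_force: 47.0
```

Scaled: -5 cm / 80 = -0.0625, -3 cm / 80 = -0.0375.

Request:
step_arm(
  commands=[
    {"x": 0, "y": 0, "z": -0.0063, "wx": 0, "wy": 0, "wz": 0, "jaw": 4.0},
    {"x": 0, "y": 0, "z": -0.0188, "wx": 0, "wy": 0, "wz": 0, "jaw": 4.0},
    {"x": 0, "y": 0, "z": -0.0375, "wx": 0, "wy": 0, "wz": 0, "jaw": 4.0},
    {"x": 0, "y": 0, "z": -0.0625, "wx": 0, "wy": 0, "wz": 0, "jaw": 4.0},
    {"x": 0, "y": 0, "z": -0.0625, "wx": 0, "wy": 0, "wz": 0, "jaw": 4.0},
  ],
)

```text
time_s: 5.75
tool_pos: [0.6771, -0.1376, 0.0761]
orientation: [[1.0, -0.001, 0.005], [-0.001, -1.0, -0.001], [0.005, 0.001, -1.0]]
force: [0.5, -0.3, -1.4]
finger_gap: 0.047
gripper_force: 46.5
```

Run:
```python
from h import *
p=shot("wrist","w2"); q=shot("side")
s=q["frame"][90:290,100:300]; w=cv2.resize(p["frame"][150:420],(0,0),fx=1,fy=1)
s=cv2.resize(s,(270,270)); cv2.imwrite("pics/w2.png",np.hstack([w[:, 40:520],s])[:,:,::-1])
goal(.427,-.2715,.05)
```

```text
pos [ 0.6754 -0.1371  0.074 ] yaw -0.0 -> d(cm) [-24.83  13.45   2.38] wz None t 5.85
```

View pics/w2.png

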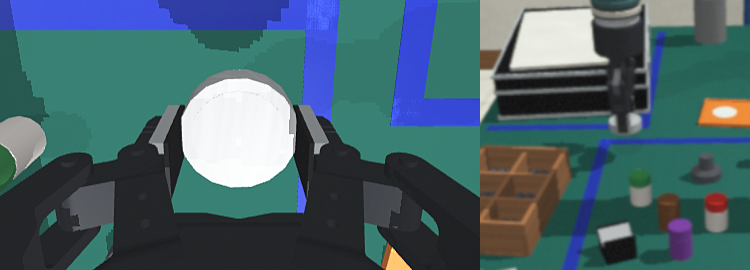

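Wrist view: the steel disc is held level between the pads (crop px (240,130)), and the side inset shows it clear of the bench.

Run:
```python
from h import *
p=shot("wrist")
for r in manip.pinpoint(p,"steel_block"): print(r,onz(p,r["uv"],.051))
for r in manip.find_in(p,"steel_block"):
    e=r["extent"]; print(r,onz(p,((e[0]+e[2])/2,(e[1]+e[3])/2),.06))
# circle of bright top
f=p["frame"]; m=(f.min(2)>215).astype(np.uint8); n,L,S,C=cv2.connectedComponentsWithStats(m)
for i in range(1,n):
    if S[i,4]>2000: print(C[i],S[i],onz(p,C[i],.065))
```

```text
{'uv': [277.6, 272.6], 'p': 0.6} [ 0.67418755 -0.13473411  0.051     ]
{'extent': [221.6, 217.5, 336.8, 340.7], 'p': 0.75} [ 0.6754022  -0.13543126  0.06      ]
[277.41042179 282.58691646] [ 222  229  112  108 9768] [ 0.67629439 -0.13468945  0.065     ]
```

Scaled: -24.8 cm / 80 = -0.31, -23 cm / 80 = -0.2875.

Request:
step_arm(
  commands=[
    {"x": -0.0125, "y": 0.0125, "z": -0.025, "wx": 0, "wy": 0, "wz": 0, "jaw": 4.0},
    {"x": -0.05, "y": 0.0313, "z": -0.05, "wx": 0, "wy": 0, "wz": 0, "jaw": 4.0},
    {"x": -0.1, "y": 0.0563, "z": -0.0625, "wx": 0, "wy": 0, "wz": 0, "jaw": 4.0},
    {"x": -0.15, "y": 0.0813, "z": -0.0625, "wx": 0, "wy": 0, "wz": 0, "jaw": 4.0},
    {"x": -0.2, "y": 0.1088, "z": -0.0625, "wx": 0, "wy": 0, "wz": 0, "jaw": 4.0},
    {"x": -0.25, "y": 0.1363, "z": -0.05, "wx": 0, "wy": 0, "wz": 0, "jaw": 4.0},
    {"x": -0.2875, "y": 0.1575, "z": -0.025, "wx": 0, "wy": 0, "wz": 0, "jaw": 4.0},
    {"x": -0.31, "y": 0.1675, "z": -0.0125, "wx": 0, "wy": 0, "wz": 0, "jaw": 4.0},
    {"x": -0.31, "y": 0.1675, "z": -0.0125, "wx": 0, "wy": 0, "wz": 0, "jaw": 4.0},
    {"x": -0.31, "y": 0.1675, "z": -0.0125, "wx": 0, "wy": 0, "wz": 0, "jaw": 4.0},
  ],
)

```text
time_s: 7.25
tool_pos: [0.4285, -0.2714, 0.0842]
orientation: [[1.0, -0.0, 0.002], [-0.0, -1.0, -0.001], [0.002, 0.001, -1.0]]
force: [0.1, -0.0, -2.1]
finger_gap: 0.0473
gripper_force: 46.7
```

Request:
step_arm(
  commands=[
    {"x": 0, "y": 0, "z": 0.0313, "wx": 0, "wy": 0, "wz": 0, "jaw": 4.0},
    {"x": 0, "y": 0, "z": 0.0538, "wx": 0, "wy": 0, "wz": 0, "jaw": 4.0},
    {"x": 0, "y": 0, "z": 0.0625, "wx": 0, "wy": 0, "wz": 0, "jaw": 4.0},
    {"x": 0, "y": 0, "z": 0.0675, "wx": 0, "wy": 0, "wz": 0, "jaw": 4.0},
    {"x": 0, "y": 0, "z": 0.0688, "wx": 0, "wy": 0, "wz": 0, "jaw": 4.0},
    {"x": 0, "y": 0, "z": 0.0688, "wx": 0, "wy": 0, "wz": 0, "jaw": 4.0},
  ],
)

```text
time_s: 8.0
tool_pos: [0.4277, -0.2711, 0.0289]
orientation: [[1.0, -0.0, 0.001], [-0.0, -1.0, -0.001], [0.001, 0.001, -1.0]]
force: [1.0, 0.5, 0.7]
finger_gap: 0.047
gripper_force: 46.9
```

Scaled: -13 cm / 80 = -0.1625, -11 cm / 80 = -0.1375.

Request:
step_arm(
  commands=[
    {"x": 0, "y": 0, "z": 0, "wx": 0, "wy": 0, "wz": 0, "jaw": 5.2},
    {"x": 0, "y": 0, "z": 0, "wx": 0, "wy": 0, "wz": 0, "jaw": 6.5},
    {"x": 0, "y": 0, "z": 0, "wx": 0, "wy": 0, "wz": 0, "jaw": 7.5},
    {"x": 0, "y": 0, "z": -0.025, "wx": 0, "wy": 0, "wz": 0, "jaw": 7.5},
    {"x": 0, "y": 0, "z": -0.075, "wx": 0, "wy": 0, "wz": 0, "jaw": 7.5},
    {"x": 0, "y": 0, "z": -0.1375, "wx": 0, "wy": 0, "wz": 0, "jaw": 7.5},
    {"x": 0.01, "y": -0.0563, "z": -0.1625, "wx": 0, "wy": 0, "wz": 0, "jaw": 7.5},
    {"x": 0.0175, "y": -0.1125, "z": -0.1625, "wx": 0, "wy": 0, "wz": 0, "jaw": 7.5},
    {"x": 0.0175, "y": -0.1125, "z": -0.1625, "wx": 0, "wy": 0, "wz": 0, "jaw": 7.5},
  ],
)

```text
time_s: 9.12
tool_pos: [0.4416, -0.1771, 0.1586]
orientation: [[1.0, 0.007, 0.0], [0.007, -1.0, 0.002], [0.0, -0.002, -1.0]]
force: [0.0, -0.1, -0.5]
finger_gap: 0.0752
gripper_force: 0.0
```

Run:
```python
from h import *
np.set_printoptions(precision=4,suppress=True)
p=shot("wrist"); q=shot("top")
for t,z in (("yellow_tube",0),("steel_block",.004)):
  for im,n in((p,"w"),(q,"top")):
    for r in manip.pinpoint(im,t)[:2]: print(t,n,np.round(r["p"],2),r["uv"],onz(im,r["uv"],z))
f=p["frame"].astype(int); m=((f[:,:,0]>130)&(f[:,:,1]>110)&(f[:,:,2]<110)).astype(np.uint8); n,L,S,C=cv2.connectedComponentsWithStats(m)
for i in range(1,n):
    if S[i,4]>300: print("yel",C[i],S[i],onz(p,C[i],.045))
cv2.imwrite("pics/w3.png",p["frame"][:,:,::-1])
s=manip.read_state(); print(s["tool_pos"],s["time_s"])
```

```text
yellow_tube w 0.68 [201.1, 190.5] [ 0.45   -0.1109  0.    ]
yellow_tube w 0.64 [136.3, 62.6] [ 0.5473 -0.0674  0.    ]
yellow_tube top 0.59 [336.9, 266.1] [ 0.4472 -0.1158  0.    ]
steel_block w 0.58 [390.6, 218.0] [ 0.4288 -0.2679  0.004 ]
steel_block top 0.19 [334.7, 265.7] [ 0.4477 -0.1106  0.004 ]
yel [410.0157 145.147 ] [  330    36   168   243 20174] [ 0.491  -0.2621  0.045 ]
[ 0.4408 -0.1824  0.1581] 9.425
```

View pics/w3.png

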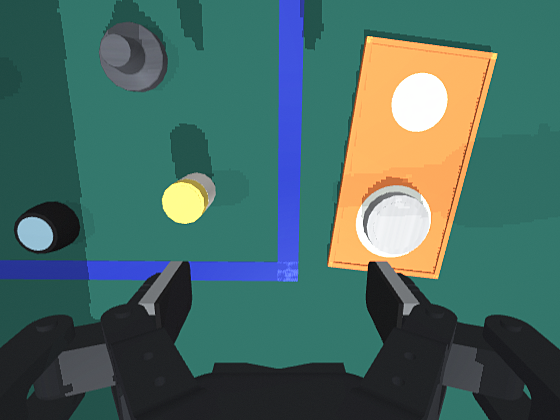

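The wrist view shows the steel disc inside its large field at (393,220) and the yellow tube alone at (187,200), at (0.450,-0.111).

Scaled: 12.3 cm / 80 = 0.1538, 12 cm / 80 = 0.15.

Request:
step_arm(
  commands=[
    {"x": 0.0063, "y": -0.05, "z": 0, "wx": 0, "wy": 0, "wz": 0, "jaw": 6.5},
    {"x": 0.0113, "y": -0.0875, "z": 0.025, "wx": 0, "wy": 0, "wz": 0, "jaw": 6.5},
    {"x": 0.0113, "y": -0.0875, "z": 0.0625, "wx": 0, "wy": 0, "wz": 0, "jaw": 6.5},
    {"x": 0.0113, "y": -0.0875, "z": 0.1125, "wx": 0, "wy": 0, "wz": 0, "jaw": 6.5},
    {"x": 0.0113, "y": -0.0875, "z": 0.15, "wx": 0, "wy": 0, "wz": 0, "jaw": 6.5},
    {"x": 0.0113, "y": -0.0875, "z": 0.1538, "wx": 0, "wy": 0, "wz": 0, "jaw": 5},
    {"x": 0.0113, "y": -0.0875, "z": 0.1538, "wx": 0, "wy": 0, "wz": 0, "jaw": 4},
    {"x": 0.0113, "y": -0.0875, "z": 0.1538, "wx": 0, "wy": 0, "wz": 0, "jaw": 2.4},
    {"x": 0.0113, "y": -0.0875, "z": 0.1538, "wx": 0, "wy": 0, "wz": 0, "jaw": 2.4},
    {"x": 0.0113, "y": -0.0875, "z": 0.1538, "wx": 0, "wy": 0, "wz": 0, "jaw": 2.4},
  ],
  grip_force=30,
)

```text
time_s: 10.68
tool_pos: [0.4508, -0.1113, 0.0363]
orientation: [[1.0, -0.001, 0.002], [-0.001, -1.0, -0.0], [0.002, 0.0, -1.0]]
force: [-0.6, 1.0, 7.6]
finger_gap: 0.0291
gripper_force: 30.1
```

Request:
step_arm(
  commands=[
    {"x": 0, "y": 0, "z": -0.025, "wx": 0, "wy": 0, "wz": 0, "jaw": 2.0},
    {"x": 0, "y": 0, "z": -0.075, "wx": 0, "wy": 0, "wz": 0, "jaw": 2.0},
    {"x": 0.025, "y": 0.05, "z": -0.1, "wx": 0, "wy": 0, "wz": 0, "jaw": 2.0},
    {"x": 0.05, "y": 0.1, "z": -0.1, "wx": 0, "wy": 0, "wz": 0, "jaw": 2.0},
    {"x": 0.075, "y": 0.1563, "z": -0.1, "wx": 0, "wy": 0, "wz": 0, "jaw": 2.0},
    {"x": 0.0888, "y": 0.2138, "z": -0.0875, "wx": 0, "wy": 0, "wz": 0, "jaw": 2.0},
    {"x": 0.0888, "y": 0.2138, "z": -0.05, "wx": 0, "wy": 0, "wz": 0, "jaw": 2.0},
    {"x": 0.0888, "y": 0.2138, "z": -0.025, "wx": 0, "wy": 0, "wz": 0, "jaw": 2.0},
    {"x": 0.0888, "y": 0.2138, "z": -0.025, "wx": 0, "wy": 0, "wz": 0, "jaw": 2.0},
  ],
)

```text
time_s: 11.8
tool_pos: [0.5197, -0.2802, 0.0537]
orientation: [[1.0, 0.001, -0.004], [0.001, -1.0, 0.003], [-0.004, -0.003, -1.0]]
force: [0.0, -0.5, -0.1]
finger_gap: 0.0291
gripper_force: 29.8
```

Run:
```python
from h import *
p=shot("wrist")
for r in manip.pinpoint(p,"yellow_tube")[:2]: print(r,onz(p,r["uv"],.02))
q=shot("side"); print([ (r["uv"],onz(q,r["uv"],.02)) for r in manip.pinpoint(q,"yellow_tube")[:2]])
for i in range(3): print(manip.read_state()["tool_pos"],manip.read_state()["finger_gap"])
```

```text
{'uv': [277.9, 257.6], 'p': 0.71} [ 0.52107365 -0.27788645  0.02      ]
[([278.2, 165.0], array([ 0.5275147, -0.2914653,  0.02     ]))]
[ 0.52174557 -0.28161711  0.05618857] 0.029389963505019365
[ 0.52174557 -0.28161711  0.05618857] 0.029389963505019365
[ 0.52174557 -0.28161711  0.05618857] 0.029389963505019365
```

Held well. Lower by 1.5 cm, release and retreat.

Scaled: -10 cm / 80 = -0.125, -5 cm / 80 = -0.0625.

Request:
step_arm(
  commands=[
    {"x": 0, "y": 0, "z": 0.01, "wx": 0, "wy": 0, "wz": 0, "jaw": 2.0},
    {"x": 0, "y": 0, "z": 0.0163, "wx": 0, "wy": 0, "wz": 0, "jaw": 2.0},
    {"x": 0, "y": 0, "z": 0.0194, "wx": 0, "wy": 0, "wz": 0, "jaw": 2.0},
    {"x": 0, "y": 0, "z": 0.0194, "wx": 0, "wy": 0, "wz": 0, "jaw": 2.0},
    {"x": 0, "y": 0, "z": 0.0194, "wx": 0, "wy": 0, "wz": 0, "jaw": 3.5},
    {"x": 0, "y": 0, "z": 0.0194, "wx": 0, "wy": 0, "wz": 0, "jaw": 5},
    {"x": 0, "y": 0, "z": 0.0194, "wx": 0, "wy": 0, "wz": 0, "jaw": 6},
    {"x": 0, "y": 0, "z": -0.0125, "wx": 0, "wy": 0, "wz": 0, "jaw": 6},
    {"x": 0, "y": 0, "z": -0.0625, "wx": 0, "wy": 0, "wz": 0, "jaw": 6},
    {"x": 0, "y": 0, "z": -0.125, "wx": 0, "wy": 0, "wz": 0, "jaw": 6},
  ],
)

```text
time_s: 13.25
tool_pos: [0.5204, -0.2817, 0.1555]
orientation: [[1.0, -0.001, -0.002], [-0.001, -1.0, 0.001], [-0.002, -0.001, -1.0]]
force: [1.1, -0.1, -0.1]
finger_gap: 0.0601
gripper_force: 0.0
```

Scaled: -37 cm / 80 = -0.4625, -33 cm / 80 = -0.4125.

Request:
step_arm(
  commands=[
    {"x": 0.0125, "y": -0.05, "z": -0.0375, "wx": 0, "wy": 0, "wz": 0, "jaw": 8.4},
    {"x": 0.025, "y": -0.1, "z": -0.0625, "wx": 0, "wy": 0, "wz": 0, "jaw": 8.4},
    {"x": 0.0375, "y": -0.1625, "z": -0.075, "wx": 0, "wy": 0, "wz": 0, "jaw": 8.4},
    {"x": 0.05, "y": -0.225, "z": -0.075, "wx": 0, "wy": 0, "wz": 0, "jaw": 8.4},
    {"x": 0.0625, "y": -0.2875, "z": -0.075, "wx": 0, "wy": 0, "wz": 0, "jaw": 8.4},
    {"x": 0.075, "y": -0.35, "z": -0.075, "wx": 0, "wy": 0, "wz": 0, "jaw": 8.4},
    {"x": 0.0875, "y": -0.4125, "z": -0.075, "wx": 0, "wy": 0, "wz": 0, "jaw": 8.4},
    {"x": 0.1, "y": -0.4625, "z": -0.075, "wx": 0, "wy": 0, "wz": 0, "jaw": 8.4},
    {"x": 0.1, "y": -0.4625, "z": -0.075, "wx": 0, "wy": 0, "wz": 0, "jaw": 8.4},
    {"x": 0.1, "y": -0.4625, "z": -0.075, "wx": 0, "wy": 0, "wz": 0, "jaw": 8.4},
  ],
)

```text
time_s: 14.5
tool_pos: [0.6008, 0.087, 0.215]
orientation: [[1.0, -0.001, -0.001], [-0.001, -1.0, -0.001], [-0.001, 0.001, -1.0]]
force: [-0.5, -1.8, 0.3]
finger_gap: 0.0838
gripper_force: 0.0
```

Run:
```python
from h import *
np.set_printoptions(precision=4,suppress=True)
p=shot("wrist","w4"); q=shot("side")
for t,z in (("v_block",0),("red_tube",0),("yellow_tube",.004),("steel_block",.004)):
  for im,n in((p,"w"),(q,"side")):
    for r in manip.pinpoint(im,t)[:3]: print(t,n,np.round(r["p"],2),r["uv"],onz(im,r["uv"],z))
print(manip.read_state()["tool_pos"],ray(p,(280,210)))
```

```text
v_block w 0.66 [243.1, 126.5] [0.6597 0.1222 0.    ]
v_block side 0.84 [202.1, 277.5] [0.6616 0.1216 0.    ]
v_block side 0.61 [218.0, 238.4] [ 0.6454 -0.0037  0.    ]
red_tube w 0.87 [243.0, 207.2] [0.5811 0.1244 0.    ]
red_tube w 0.8 [302.7, 252.3] [0.5326 0.0635 0.    ]
red_tube w 0.7 [305.4, 188.7] [0.6    0.0621 0.    ]
red_tube side 0.95 [253.1, 280.4] [0.5725 0.1313 0.    ]
red_tube side 0.69 [240.1, 256.6] [0.599 0.059 0.   ]
red_tube side 0.68 [278.7, 255.1] [0.5281 0.0554 0.    ]
yellow_tube side 0.8 [282.8, 172.8] [ 0.5168 -0.2819  0.004 ]
steel_block w 0.23 [347.5, 344.0] [0.4248 0.0119 0.004 ]
steel_block side 0.6 [324.0, 175.5] [ 0.4205 -0.2649  0.004 ]
[0.6013 0.0875 0.2154] (array([0.6658, 0.0892, 0.3331]), array([-0.2544, -0.0056, -0.9671]))
```

View pics/w4.png

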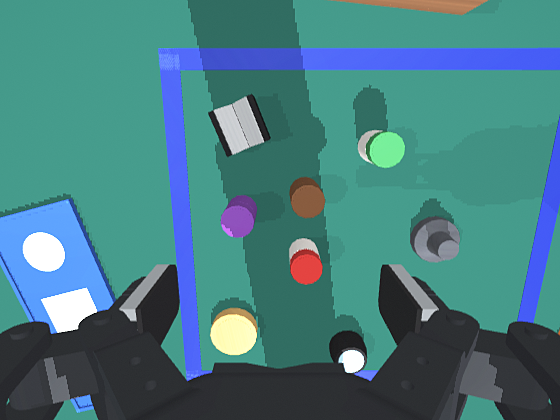

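V-block at px (240,125): the dark rims lie left and right, so the groove's yaw is ≈ 20° in the world. I grip across the groove, at yaw 20°.

Scaled: 18.6 cm / 80 = 0.2325, 5.9 cm / 80 = 0.0738, -20 degrees / 45 = -0.4444.

Request:
step_arm(
  commands=[
    {"x": 0.0375, "y": -0.0213, "z": 0, "wx": 0, "wy": 0, "wz": -0.2222, "jaw": 8.0},
    {"x": 0.0738, "y": -0.0413, "z": 0.025, "wx": 0, "wy": 0, "wz": -0.4444, "jaw": 8.0},
    {"x": 0.0738, "y": -0.0413, "z": 0.075, "wx": 0, "wy": 0, "wz": -0.4444, "jaw": 8.0},
    {"x": 0.0738, "y": -0.0413, "z": 0.125, "wx": 0, "wy": 0, "wz": -0.4444, "jaw": 8.0},
    {"x": 0.0738, "y": -0.0413, "z": 0.175, "wx": 0, "wy": 0, "wz": -0.4444, "jaw": 7.5},
    {"x": 0.0738, "y": -0.0413, "z": 0.2188, "wx": 0, "wy": 0, "wz": -0.4444, "jaw": 7},
    {"x": 0.0738, "y": -0.0413, "z": 0.2325, "wx": 0, "wy": 0, "wz": -0.4444, "jaw": 6},
    {"x": 0.0738, "y": -0.0413, "z": 0.2325, "wx": 0, "wy": 0, "wz": -0.4444, "jaw": 5},
    {"x": 0.0738, "y": -0.0413, "z": 0.2325, "wx": 0, "wy": 0, "wz": -0.4444, "jaw": 3.5},
    {"x": 0.0738, "y": -0.0413, "z": 0.2325, "wx": 0, "wy": 0, "wz": -0.4444, "jaw": 3.5},
  ],
  grip_force=50,
)

```text
time_s: 16.25
tool_pos: [0.6612, 0.121, 0.0307]
orientation: [[0.94, 0.341, 0.002], [0.341, -0.94, 0.001], [0.002, 0.0, -1.0]]
force: [0.8, 0.5, 0.8]
finger_gap: 0.0389
gripper_force: 51.2
```

Scaled: -10 cm / 80 = -0.125, -7 cm / 80 = -0.0875.

Request:
step_arm(
  commands=[
    {"x": 0, "y": 0, "z": 0, "wx": 0, "wy": 0, "wz": 0, "jaw": 3.4},
    {"x": 0, "y": 0, "z": 0, "wx": 0, "wy": 0, "wz": 0, "jaw": 3.4},
    {"x": 0, "y": 0, "z": -0.0125, "wx": 0, "wy": 0, "wz": 0, "jaw": 3.4},
    {"x": 0, "y": 0, "z": -0.05, "wx": 0, "wy": 0, "wz": 0, "jaw": 3.4},
    {"x": 0, "y": 0, "z": -0.0875, "wx": 0, "wy": 0, "wz": 0, "jaw": 3.4},
    {"x": 0, "y": 0, "z": -0.125, "wx": 0, "wy": 0, "wz": 0, "jaw": 3.4},
    {"x": 0, "y": 0, "z": -0.125, "wx": 0, "wy": 0, "wz": 0, "jaw": 3.4},
  ],
)

```text
time_s: 17.12
tool_pos: [0.6618, 0.1212, 0.1316]
orientation: [[0.94, 0.341, 0.005], [0.341, -0.94, 0.001], [0.005, 0.001, -1.0]]
force: [0.7, 0.8, -2.5]
finger_gap: 0.0395
gripper_force: 51.0
```

Run:
```python
from h import *
p=shot("wrist","w5")
for r in manip.pinpoint(p,"v_block")[:2]: print(r,onz(p,r["uv"],.10))
print(manip.read_state()["finger_gap"],np.degrees(np.arctan2(.3286-.2903,.5368-.3917)))
goal(.4642,.3094,.13,14.8)
```

```text
{'uv': [277.0, 266.1], 'p': 0.7} [0.65988364 0.12366989 0.1       ]
0.039300658844990136 14.78631507210199
pos [0.6594 0.1207 0.1285] yaw 20.0 -> d(cm) [-11.9  -24.4   -0.12] wz 5.2 t 17.225
```

View pics/w5.png

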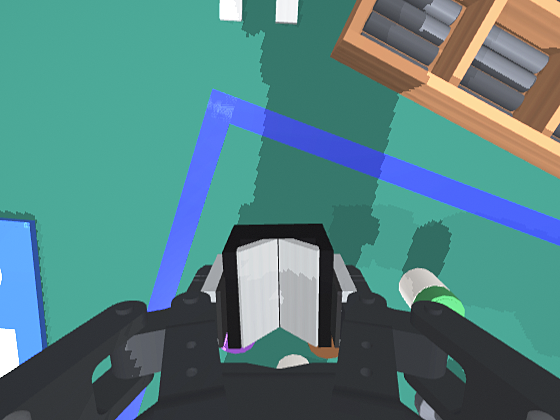

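V-block is held level with its groove along tool x (px (278,285)). Next I carry it to the blue tray's square.

Scaled: -24.4 cm / 80 = -0.305, -22 cm / 80 = -0.275, 5.2 degrees / 45 = 0.1156.

Request:
step_arm(
  commands=[
    {"x": -0.0188, "y": -0.0375, "z": 0, "wx": 0, "wy": 0, "wz": 0.0444, "jaw": 3.4},
    {"x": -0.05, "y": -0.1, "z": 0, "wx": 0, "wy": 0, "wz": 0.1156, "jaw": 3.4},
    {"x": -0.0813, "y": -0.1625, "z": 0, "wx": 0, "wy": 0, "wz": 0.1156, "jaw": 3.4},
    {"x": -0.1125, "y": -0.225, "z": 0, "wx": 0, "wy": 0, "wz": 0.1156, "jaw": 3.4},
    {"x": -0.1375, "y": -0.275, "z": 0.0125, "wx": 0, "wy": 0, "wz": 0.1156, "jaw": 3.4},
    {"x": -0.15, "y": -0.305, "z": 0.05, "wx": 0, "wy": 0, "wz": 0.1156, "jaw": 3.4},
    {"x": -0.15, "y": -0.305, "z": 0.0875, "wx": 0, "wy": 0, "wz": 0.1156, "jaw": 3.4},
    {"x": -0.15, "y": -0.305, "z": 0.1063, "wx": 0, "wy": 0, "wz": 0.1156, "jaw": 3.4},
    {"x": -0.15, "y": -0.305, "z": 0.115, "wx": 0, "wy": 0, "wz": 0.1156, "jaw": 3.4},
    {"x": -0.15, "y": -0.305, "z": 0.115, "wx": 0, "wy": 0, "wz": 0.1156, "jaw": 3.4},
  ],
)

```text
time_s: 18.48
tool_pos: [0.4646, 0.3085, 0.037]
orientation: [[0.967, 0.254, -0.0], [0.254, -0.967, -0.001], [-0.0, 0.001, -1.0]]
force: [-0.3, -0.1, -2.1]
finger_gap: 0.0392
gripper_force: 50.9
```

Scaled: 0.4 cm / 80 = 0.005, 0.2 cm / 80 = 0.0025.

Request:
step_arm(
  commands=[
    {"x": 0, "y": 0, "z": 0.0025, "wx": 0, "wy": 0, "wz": 0, "jaw": 3.4},
    {"x": 0, "y": 0, "z": 0.005, "wx": 0, "wy": 0, "wz": 0, "jaw": 3.4},
    {"x": 0, "y": 0, "z": 0.005, "wx": 0, "wy": 0, "wz": 0, "jaw": 3.4},
  ],
)

```text
time_s: 18.85
tool_pos: [0.4649, 0.3094, 0.0346]
orientation: [[0.967, 0.255, 0.002], [0.255, -0.967, 0.001], [0.002, -0.001, -1.0]]
force: [-0.6, 0.1, 5.0]
finger_gap: 0.0396
gripper_force: 51.7
```

Scaled: 16 cm / 80 = 0.2, -13 cm / 80 = -0.1625, -15 degrees / 45 = -0.3333.

Request:
step_arm(
  commands=[
    {"x": 0, "y": 0, "z": 0, "wx": 0, "wy": 0, "wz": 0, "jaw": 4.5},
    {"x": 0, "y": 0, "z": 0, "wx": 0, "wy": 0, "wz": 0, "jaw": 6},
    {"x": 0, "y": 0, "z": 0, "wx": 0, "wy": 0, "wz": 0, "jaw": 6.5},
    {"x": 0, "y": 0, "z": -0.0375, "wx": 0, "wy": 0, "wz": 0, "jaw": 6.5},
    {"x": 0, "y": 0, "z": -0.1, "wx": 0, "wy": 0, "wz": 0, "jaw": 6.5},
    {"x": 0, "y": 0.025, "z": -0.15, "wx": 0, "wy": 0, "wz": -0.1111, "jaw": 6.5},
    {"x": 0.0013, "y": 0.0875, "z": -0.1625, "wx": 0, "wy": 0, "wz": -0.3333, "jaw": 6.5},
    {"x": 0.0025, "y": 0.15, "z": -0.1625, "wx": 0, "wy": 0, "wz": -0.3333, "jaw": 6.5},
    {"x": 0.0025, "y": 0.2, "z": -0.1625, "wx": 0, "wy": 0, "wz": -0.3333, "jaw": 6.5},
    {"x": 0.0025, "y": 0.2, "z": -0.1625, "wx": 0, "wy": 0, "wz": -0.3333, "jaw": 6.5},
  ],
)

```text
time_s: 20.1
tool_pos: [0.5076, 0.1504, 0.1632]
orientation: [[0.872, 0.49, -0.0], [0.49, -0.872, -0.002], [-0.001, 0.002, -1.0]]
force: [0.1, 0.8, 0.4]
finger_gap: 0.0653
gripper_force: 0.0
```

Run:
```python
from h import *
np.set_printoptions(precision=4,suppress=True)
p=shot("wrist","w6")
for t,z in (("v_block",.004),("red_tube",0),("brass_block",0)):
    for r in manip.pinpoint(p,t)[:3]: print(t,np.round(r["p"],2),r["uv"],onz(p,r["uv"],z))
goal(.5338,.0615,.0353)
```

```text
v_block 0.66 [79.3, 153.2] [0.4633 0.3111 0.004 ]
red_tube 0.81 [355.3, 141.3] [0.58   0.1224 0.    ]
red_tube 0.71 [430.8, 157.7] [0.5993 0.0614 0.    ]
brass_block 0.59 [258.6, 267.8] [0.4445 0.1376 0.    ]
pos [0.5065 0.1565 0.1632] yaw 29.9 -> d(cm) [-2.38  9.61 12.78] wz None t 20.3
```

View pics/w6.png

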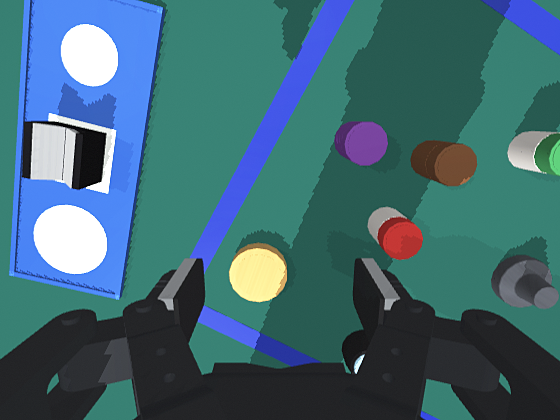

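The wrist view shows the V-block on its square at (65,155). The red-capped white tube is at (395,230), with purple at (360,143) and brown at (443,163) clear of the finger line.

Scaled: 12.8 cm / 80 = 0.16, 12 cm / 80 = 0.15.

Request:
step_arm(
  commands=[
    {"x": -0.015, "y": 0.0625, "z": 0, "wx": 0, "wy": 0, "wz": 0, "jaw": 6},
    {"x": -0.0288, "y": 0.1188, "z": 0.0125, "wx": 0, "wy": 0, "wz": 0, "jaw": 6},
    {"x": -0.0288, "y": 0.1188, "z": 0.05, "wx": 0, "wy": 0, "wz": 0, "jaw": 6},
    {"x": -0.0288, "y": 0.1188, "z": 0.1, "wx": 0, "wy": 0, "wz": 0, "jaw": 6},
    {"x": -0.0288, "y": 0.1188, "z": 0.15, "wx": 0, "wy": 0, "wz": 0, "jaw": 6},
    {"x": -0.0288, "y": 0.1188, "z": 0.16, "wx": 0, "wy": 0, "wz": 0, "jaw": 5},
    {"x": -0.0288, "y": 0.1188, "z": 0.16, "wx": 0, "wy": 0, "wz": 0, "jaw": 4},
    {"x": -0.0288, "y": 0.1188, "z": 0.16, "wx": 0, "wy": 0, "wz": 0, "jaw": 2.4},
    {"x": -0.0288, "y": 0.1188, "z": 0.16, "wx": 0, "wy": 0, "wz": 0, "jaw": 2.0},
    {"x": -0.0288, "y": 0.1188, "z": 0.16, "wx": 0, "wy": 0, "wz": 0, "jaw": 2.0},
  ],
  grip_force=30,
)

```text
time_s: 21.55
tool_pos: [0.5349, 0.0613, 0.0364]
orientation: [[0.868, 0.496, 0.002], [0.496, -0.868, 0.0], [0.002, 0.001, -1.0]]
force: [0.3, 0.2, 6.5]
finger_gap: 0.0295
gripper_force: 30.1
```

Scaled: -8 cm / 80 = -0.1, -4 cm / 80 = -0.05.

Request:
step_arm(
  commands=[
    {"x": 0, "y": 0, "z": 0, "wx": 0, "wy": 0, "wz": 0, "jaw": 2.0},
    {"x": 0, "y": 0, "z": -0.0125, "wx": 0, "wy": 0, "wz": 0, "jaw": 2.0},
    {"x": 0, "y": 0, "z": -0.05, "wx": 0, "wy": 0, "wz": 0, "jaw": 2.0},
    {"x": 0, "y": 0, "z": -0.1, "wx": 0, "wy": 0, "wz": 0, "jaw": 2.0},
    {"x": 0, "y": 0, "z": -0.1, "wx": 0, "wy": 0, "wz": 0, "jaw": 2.0},
  ],
)

```text
time_s: 22.18
tool_pos: [0.5361, 0.0612, 0.1183]
orientation: [[0.868, 0.496, 0.006], [0.496, -0.868, 0.001], [0.006, 0.002, -1.0]]
force: [-0.2, 0.0, -0.5]
finger_gap: 0.0294
gripper_force: 29.8
```

Run:
```python
from h import *
p=shot("wrist")
for r in manip.pinpoint(p,"red_tube")[:3]: print(r,onz(p,r["uv"],.08))
c=p["frame"][300:340,265:295].reshape(-1,3); print(c.mean(0), manip.read_state()["finger_gap"])
goal(.5368,.3286,.1154)
```

```text
{'uv': [229.5, 115.6], 'p': 0.91} [0.58337586 0.1159159  0.08      ]
{'uv': [328.4, 136.4], 'p': 0.8} [0.59745022 0.07328313 0.08      ]
{'uv': [277.7, 262.1], 'p': 0.75} [0.53357095 0.06293847 0.08      ]
[220.92833333  65.78083333  62.41333333] 0.029358238194836246
pos [0.534  0.061  0.1158] yaw 29.8 -> d(cm) [ 13.52 -23.1    0.04] wz None t 22.275
```

Scaled: -23.1 cm / 80 = -0.2888, 7.55 cm / 80 = 0.0944.

Request:
step_arm(
  commands=[
    {"x": 0.0225, "y": -0.0388, "z": 0, "wx": 0, "wy": 0, "wz": 0, "jaw": 2.0},
    {"x": 0.055, "y": -0.0938, "z": 0, "wx": 0, "wy": 0, "wz": 0, "jaw": 2.0},
    {"x": 0.0875, "y": -0.15, "z": 0, "wx": 0, "wy": 0, "wz": 0, "jaw": 2.0},
    {"x": 0.12, "y": -0.2063, "z": 0, "wx": 0, "wy": 0, "wz": 0, "jaw": 2.0},
    {"x": 0.15, "y": -0.2563, "z": 0.0063, "wx": 0, "wy": 0, "wz": 0, "jaw": 2.0},
    {"x": 0.1688, "y": -0.2888, "z": 0.025, "wx": 0, "wy": 0, "wz": 0, "jaw": 2.0},
    {"x": 0.1688, "y": -0.2888, "z": 0.0625, "wx": 0, "wy": 0, "wz": 0, "jaw": 2.0},
    {"x": 0.1688, "y": -0.2888, "z": 0.0825, "wx": 0, "wy": 0, "wz": 0, "jaw": 2.0},
    {"x": 0.1688, "y": -0.2888, "z": 0.09, "wx": 0, "wy": 0, "wz": 0, "jaw": 2.0},
    {"x": 0.1688, "y": -0.2888, "z": 0.0944, "wx": 0, "wy": 0, "wz": 0, "jaw": 2.0},
  ],
)

```text
time_s: 23.52
tool_pos: [0.5362, 0.3273, 0.0404]
orientation: [[0.869, 0.495, -0.002], [0.495, -0.869, -0.002], [-0.003, 0.001, -1.0]]
force: [-4.5, -3.5, 20.8]
finger_gap: 0.0291
gripper_force: 31.7
```

Request:
step_arm(
  commands=[
    {"x": 0, "y": 0, "z": 0, "wx": 0, "wy": 0, "wz": 0, "jaw": 2.0},
    {"x": 0, "y": 0, "z": 0, "wx": 0, "wy": 0, "wz": 0, "jaw": 2.0},
  ],
)

```text
time_s: 23.78
tool_pos: [0.5374, 0.3285, 0.0405]
orientation: [[0.868, 0.496, 0.001], [0.496, -0.868, 0.001], [0.002, 0.0, -1.0]]
force: [-0.4, -1.1, 0.8]
finger_gap: 0.0291
gripper_force: 30.0
```

Scaled: -17.6 cm / 80 = -0.22, -15 cm / 80 = -0.1875, 15 degrees / 45 = 0.3333.

Request:
step_arm(
  commands=[
    {"x": 0, "y": 0, "z": 0, "wx": 0, "wy": 0, "wz": 0, "jaw": 3.5},
    {"x": 0, "y": 0, "z": 0, "wx": 0, "wy": 0, "wz": 0, "jaw": 5},
    {"x": 0, "y": 0, "z": 0, "wx": 0, "wy": 0, "wz": 0, "jaw": 6},
    {"x": 0, "y": 0, "z": -0.0375, "wx": 0, "wy": 0, "wz": 0, "jaw": 6},
    {"x": 0, "y": 0, "z": -0.1, "wx": 0, "wy": 0, "wz": 0, "jaw": 6},
    {"x": -0.0375, "y": 0.025, "z": -0.15, "wx": 0, "wy": 0, "wz": 0.1111, "jaw": 7},
    {"x": -0.0875, "y": 0.0625, "z": -0.175, "wx": 0, "wy": 0, "wz": 0.3333, "jaw": 8},
    {"x": -0.1375, "y": 0.0963, "z": -0.175, "wx": 0, "wy": 0, "wz": 0.3333, "jaw": 8.4},
    {"x": -0.1875, "y": 0.13, "z": -0.175, "wx": 0, "wy": 0, "wz": 0.3333, "jaw": 8.4},
    {"x": -0.22, "y": 0.1525, "z": -0.175, "wx": 0, "wy": 0, "wz": 0.3333, "jaw": 8.4},
  ],
)

```text
time_s: 25.02
tool_pos: [0.4428, 0.1331, 0.1799]
orientation: [[0.967, 0.253, -0.001], [0.253, -0.967, -0.001], [-0.001, 0.001, -1.0]]
force: [-0.4, 0.0, 0.6]
finger_gap: 0.084
gripper_force: 0.0
```

Request:
step_arm(
  commands=[
    {"x": 0, "y": 0, "z": 0, "wx": 0, "wy": 0, "wz": 0, "jaw": 8.4},
    {"x": 0, "y": 0, "z": 0, "wx": 0, "wy": 0, "wz": 0, "jaw": 8.4},
  ],
)

```text
time_s: 25.28
tool_pos: [0.4453, 0.1363, 0.1801]
orientation: [[0.967, 0.255, 0.002], [0.255, -0.967, 0.001], [0.002, -0.001, -1.0]]
force: [-0.5, 0.2, 0.7]
finger_gap: 0.084
gripper_force: 0.0
```

Run:
```python
from h import *
np.set_printoptions(precision=4,suppress=True)
p=shot("wrist"); q=shot("side"); o=shot("top")
for t,z in (("brass_block",0),("red_tube",.004),("v_block",.004)):
  for im,n in((p,"w"),(q,"side"),(o,"top")):
    for r in manip.pinpoint(im,t)[:3]: print(t,n,np.round(r["p"],2),r["uv"],onz(im,r["uv"],z))
goal(.4445,.136,.0233)
```

```text
brass_block w 0.91 [279.7, 196.5] [0.445  0.1376 0.    ]
brass_block side 0.61 [328.5, 281.9] [0.4433 0.1375 0.    ]
brass_block top 0.63 [220.0, 271.2] [0.4436 0.1383 0.    ]
red_tube w 0.86 [337.2, 42.1] [0.5773 0.1261 0.004 ]
red_tube w 0.81 [422.8, 35.2] [0.5992 0.0628 0.004 ]
red_tube w 0.74 [67.6, 25.0] [0.5352 0.3322 0.004 ]
red_tube side 0.95 [273.7, 362.1] [0.5363 0.3265 0.004 ]
red_tube side 0.83 [244.5, 255.7] [0.5906 0.062  0.004 ]
red_tube side 0.76 [251.3, 277.5] [0.5756 0.1283 0.004 ]
red_tube top 0.61 [226.7, 206.1] [0.5872 0.1219 0.004 ]
red_tube top 0.61 [252.2, 202.8] [0.593  0.0653 0.004 ]
red_tube top 0.47 [131.3, 231.0] [0.5373 0.3319 0.004 ]
v_block w 0.67 [81.0, 123.7] [0.4633 0.3138 0.004 ]
v_block side 0.16 [322.4, 175.4] [ 0.4242 -0.2655  0.004 ]
pos [0.4444 0.1354 0.1798] yaw 14.8 -> d(cm) [ 0.02 -0.05 15.65] wz None t 25.875
```

Scaled: 15.65 cm / 80 = 0.1956, 15.6 cm / 80 = 0.195.

Request:
step_arm(
  commands=[
    {"x": 0, "y": -0.0013, "z": 0.0625, "wx": 0, "wy": 0, "wz": 0, "jaw": 8.4},
    {"x": 0, "y": -0.0013, "z": 0.125, "wx": 0, "wy": 0, "wz": 0, "jaw": 8.4},
    {"x": 0, "y": -0.0013, "z": 0.175, "wx": 0, "wy": 0, "wz": 0, "jaw": 8.0},
    {"x": 0, "y": -0.0013, "z": 0.195, "wx": 0, "wy": 0, "wz": 0, "jaw": 7},
    {"x": 0, "y": -0.0013, "z": 0.1956, "wx": 0, "wy": 0, "wz": 0, "jaw": 6},
    {"x": 0, "y": -0.0013, "z": 0.1956, "wx": 0, "wy": 0, "wz": 0, "jaw": 4.5},
    {"x": 0, "y": -0.0013, "z": 0.1956, "wx": 0, "wy": 0, "wz": 0, "jaw": 4.0},
    {"x": 0, "y": -0.0013, "z": 0.1956, "wx": 0, "wy": 0, "wz": 0, "jaw": 4.0},
    {"x": 0, "y": -0.0013, "z": 0.1956, "wx": 0, "wy": 0, "wz": 0, "jaw": 4.0},
    {"x": 0, "y": -0.0013, "z": 0.1956, "wx": 0, "wy": 0, "wz": 0, "jaw": 4.0},
  ],
  grip_force=45,
)

```text
time_s: 27.12
tool_pos: [0.4449, 0.1366, 0.0245]
orientation: [[0.967, 0.255, 0.002], [0.255, -0.967, 0.001], [0.002, -0.0, -1.0]]
force: [-0.4, 0.0, 7.7]
finger_gap: 0.047
gripper_force: 47.2
```

Scaled: -8 cm / 80 = -0.1, -4 cm / 80 = -0.05.

Request:
step_arm(
  commands=[
    {"x": 0, "y": 0, "z": -0.0063, "wx": 0, "wy": 0, "wz": 0, "jaw": 4.0},
    {"x": 0, "y": 0, "z": -0.0188, "wx": 0, "wy": 0, "wz": 0, "jaw": 4.0},
    {"x": 0, "y": 0, "z": -0.05, "wx": 0, "wy": 0, "wz": 0, "jaw": 4.0},
    {"x": 0, "y": 0, "z": -0.1, "wx": 0, "wy": 0, "wz": 0, "jaw": 4.0},
    {"x": 0, "y": 0, "z": -0.1, "wx": 0, "wy": 0, "wz": 0, "jaw": 4.0},
    {"x": 0, "y": 0, "z": -0.1, "wx": 0, "wy": 0, "wz": 0, "jaw": 4.0},
  ],
)

```text
time_s: 27.88
tool_pos: [0.4438, 0.1363, 0.1033]
orientation: [[0.967, 0.255, -0.0], [0.255, -0.967, 0.0], [-0.0, -0.0, -1.0]]
force: [-0.2, -0.4, -2.7]
finger_gap: 0.0472
gripper_force: 46.9
```

Run:
```python
from h import *
p=shot("wrist")
for r in manip.pinpoint(p,"brass_block")[:2]: print(r,onz(p,r["uv"],.08))
print(manip.read_state()["finger_gap"])
goal(.3917,.2903,.1037)
```

```text
{'uv': [278.1, 267.8], 'p': 0.88} [0.44464024 0.13906848 0.08      ]
0.0467302552326566
pos [0.4434 0.1361 0.1025] yaw 14.8 -> d(cm) [ -1.06 -16.23  -0.12] wz None t 27.975
```

Scaled: -16.2 cm / 80 = -0.2025, 7.5 cm / 80 = 0.0938.

Request:
step_arm(
  commands=[
    {"x": -0.0025, "y": -0.0313, "z": 0, "wx": 0, "wy": 0, "wz": 0, "jaw": 4.0},
    {"x": -0.0063, "y": -0.0875, "z": 0, "wx": 0, "wy": 0, "wz": 0, "jaw": 4.0},
    {"x": -0.0113, "y": -0.15, "z": 0, "wx": 0, "wy": 0, "wz": 0, "jaw": 4.0},
    {"x": -0.015, "y": -0.1875, "z": 0.0063, "wx": 0, "wy": 0, "wz": 0, "jaw": 4.0},
    {"x": -0.015, "y": -0.2025, "z": 0.0313, "wx": 0, "wy": 0, "wz": 0, "jaw": 4.0},
    {"x": -0.015, "y": -0.2025, "z": 0.0625, "wx": 0, "wy": 0, "wz": 0, "jaw": 4.0},
    {"x": -0.015, "y": -0.2025, "z": 0.0813, "wx": 0, "wy": 0, "wz": 0, "jaw": 4.0},
    {"x": -0.015, "y": -0.2025, "z": 0.0888, "wx": 0, "wy": 0, "wz": 0, "jaw": 4.0},
    {"x": -0.015, "y": -0.2025, "z": 0.0938, "wx": 0, "wy": 0, "wz": 0, "jaw": 4.0},
    {"x": -0.015, "y": -0.2025, "z": 0.0938, "wx": 0, "wy": 0, "wz": 0, "jaw": 4.0},
  ],
)

```text
time_s: 29.22
tool_pos: [0.3916, 0.2898, 0.0287]
orientation: [[0.967, 0.254, 0.001], [0.254, -0.967, 0.0], [0.001, -0.0, -1.0]]
force: [0.9, -0.8, -2.0]
finger_gap: 0.0468
gripper_force: 47.1
```

Scaled: 0.05 cm / 80 = 0.0006.

Request:
step_arm(
  commands=[
    {"x": 0, "y": 0, "z": 0, "wx": 0, "wy": 0, "wz": 0, "jaw": 4.0},
    {"x": 0, "y": 0, "z": 0.0006, "wx": 0, "wy": 0, "wz": 0, "jaw": 4.0},
  ],
)

```text
time_s: 29.48
tool_pos: [0.3916, 0.29, 0.0284]
orientation: [[0.967, 0.255, 0.001], [0.255, -0.967, 0.001], [0.001, -0.0, -1.0]]
force: [-1.0, -0.9, 9.6]
finger_gap: 0.0471
gripper_force: 47.9
```

Contact. Release, rise, and move aside for the final look.

Scaled: -17 cm / 80 = -0.2125, -15 cm / 80 = -0.1875.

Request:
step_arm(
  commands=[
    {"x": 0, "y": 0, "z": 0, "wx": 0, "wy": 0, "wz": 0, "jaw": 5.2},
    {"x": 0, "y": 0, "z": 0, "wx": 0, "wy": 0, "wz": 0, "jaw": 6.5},
    {"x": 0, "y": 0, "z": 0, "wx": 0, "wy": 0, "wz": 0, "jaw": 7.5},
    {"x": 0, "y": 0, "z": -0.025, "wx": 0, "wy": 0, "wz": 0, "jaw": 7.5},
    {"x": 0, "y": 0, "z": -0.075, "wx": 0, "wy": 0, "wz": 0, "jaw": 7.5},
    {"x": 0, "y": 0, "z": -0.1375, "wx": 0, "wy": 0, "wz": 0, "jaw": 7.5},
    {"x": 0.0375, "y": 0.0375, "z": -0.1875, "wx": 0, "wy": 0, "wz": 0, "jaw": 7.5},
    {"x": 0.0375, "y": 0.1, "z": -0.2125, "wx": 0, "wy": 0, "wz": 0, "jaw": 7.5},
    {"x": 0.0375, "y": 0.1625, "z": -0.2125, "wx": 0, "wy": 0, "wz": 0, "jaw": 7.5},
    {"x": 0.0375, "y": 0.1625, "z": -0.2125, "wx": 0, "wy": 0, "wz": 0, "jaw": 7.5},
  ],
)

```text
time_s: 30.72
tool_pos: [0.454, 0.1671, 0.1982]
orientation: [[0.969, 0.247, 0.0], [0.247, -0.969, -0.002], [-0.0, 0.002, -1.0]]
force: [-0.0, 1.0, 0.0]
finger_gap: 0.075
gripper_force: 0.0
```

Run:
```python
from h import *
np.set_printoptions(precision=4,suppress=True)
q=shot("side"); o=shot("top"); w=shot("wrist")
cv2.imwrite("pics/end.png",np.vstack([cv2.resize(q["frame"][150:400,150:430],(560,500)),])[:,:,::-1])
bx=np.array([.1451,.0383]);bx/=np.linalg.norm(bx); ox=np.array([.0947,-.0109]);ox/=np.linalg.norm(ox)
F={"brass_block":(.3917,.2903),"v_block":(.4642,.3094),"red_tube":(.5368,.3286),"steel_block":(.4268,-.2714),"yellow_tube":(.5215,-.2823)}
for t,f in F.items():
  a=bx if f[1]>0 else ox
  for im,n in((q,"side"),(o,"top"),(w,"w")):
    for r in manip.pinpoint(im,t)[:3]:
      d=onz(im,r["uv"],.004)[:2]-f
      if np.linalg.norm(d)<.04: print(t,n,np.round(r["p"],2),"tray dx,dy mm",np.round([d@a*1e3,(a[0]*d[1]-a[1]*d[0])*1e3],1))
for t in("green_tube","spot_anvil","loupe"): print(t,[onz(q,r["uv"],0)[:2] for r in manip.pinpoint(q,t)[:1]])
```

```text
brass_block side 0.65 tray dx,dy mm [2.8 1.4]
brass_block w 0.75 tray dx,dy mm [-1.9  2.1]
v_block side 0.83 tray dx,dy mm [ 5.3 -0.9]
v_block w 0.96 tray dx,dy mm [0.8 3.2]
red_tube side 0.92 tray dx,dy mm [-0.8  2.2]
red_tube w 0.61 tray dx,dy mm [0.8 5.1]
steel_block side 0.57 tray dx,dy mm [-4.  -4.7]
steel_block top 0.94 tray dx,dy mm [-8.5  2. ]
yellow_tube side 0.56 tray dx,dy mm [ 3.7 -7.6]
yellow_tube top 0.51 tray dx,dy mm [-0.8  1.9]
green_tube [array([ 0.6474, -0.0023])]
spot_anvil [array([ 0.552 , -0.0712])]
loupe [array([0.4194, 0.0148])]
```

View pics/end.png

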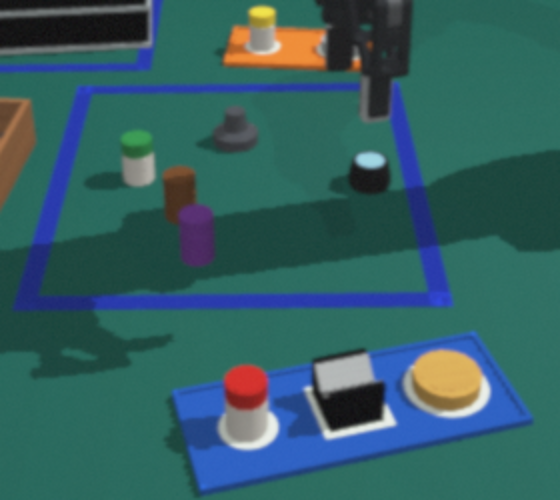

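The end view shows red (247,405), V-block (347,390) and brass (447,380) standing in their fields. The yellow tube stands at (262,30). The arm hides the steel block here, but the wrist view put it within about 4 mm of its field centre. The green tube, anvil and loupe haven't moved.

```bash
python3 -c "
from cell import manip
print(manip.job_done())"
```

```text
the job is handed in; nothing more can be done
None
```

I handed the job in at about 31 s of the 99 s limit: all five pieces stand upright in their fields as far as the cameras show, the green tube, anvil and loupe are where they started, and no verdict came back.

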